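Stack the conservator's totes, turned so that they lock

ROBOT

A 7-joint arm with a two-finger parallel gripper is mounted at the origin on the work surface. World frame = base frame: x ahead of the robot, y to its left, z up, the work surface at z = 0. Lengths are in m, angles in rad, forces in N, time in s.
With the tool pointing down it reaches from about 0.4 to 0.85 m from the base axis. Payload 10.4 kg.
Tool frame: the origin (TCP) lies at the very end of the fingers, on their centre line; the grasp point (between the pads) lies 19 mm behind it; x points along the fingers, y is the direction in which the jaws open and shut, and the axes are right-handed (so a half turn about x gives the same grasp; the last joint's range is limited). The gripper opens to 85 mm and grips with 20 to 120 N. Pads are 22 mm wide; open, the fingers measure 114 mm over their backs; the gripper's body (76 mm by 85 mm) begins 54 mm behind the grasp point. The pads swing forward as they close: fully open they stand 13 mm farther back than shut.
Start: joints at [-1.37, 0.332, -0.065, 1.46, 0.022, 1.35, -0.088], TCP at [0.139, 0.609, 0.231] pointing down, gripper open.
Joint ranges: [-2.6, 2.6], [-0.5, 2.12], [-1.47, 1.34], [0.16, 2.42], [-1.27, 4.41], [0.06, 2.06], [-2.6, 2.6]. Speed limits (rad/s): [2.22, 2.22, 2.79, 2.79, 3.14, 3.14, 3.14].

INTERFACE

Orientations are given as a unit quaternion [x, y, z, w].
In Python, from workcell import monitor, camera, ticket, regions_of gives the robot as it stands.
- The arm moves only by the tool step_arm, never from a script. Its argument "increments" is a list of rows, each a list of 5 numbers: the finger opening in m, from 0 to 0.0854, then the shift along the world's x, y, z in m, then the turn about the world's z in rad. A call has 1 to 12 rows; each row shifts and turns the commanded pose from where the row before left it; what a row does not reach is not made up. A row lasts 1/12 s, in which the tool goes at most 41.7 mm and 7.16 degrees, less where a joint would pass 70% of its speed; a pose out of reach is approached as far as the arm can. A call with a gripper value outside its range is refused whole. The fingers move at their own pace and stop on an object; "force" is the grip in N (left out, the last holds). Time passes only in rows, so rows that do not move let the fingers close. It gives the time, the measured TCP pose, the force and the opening at its end, in the units of the state.
- monitor.get_obs(): the state, without advancing time (a new reading comes with each control period).
- camera(name): name is "side" or "top"; returns a dict with "color" (400x640x3 uint8, red, green, blue), "range_z" (400x640 float32, m along the optical axis (not along the pixel's ray), 0 where there is no reading), "fx", "fy", "cx", "cy" (pixels), "cam_to_world" (4x4, takes a point from camera to world coordinates). Camera axes: x right, y up, looking along -z (the intrinsics and any distortion apply to the point x, -y, -z); pixel columns grow to the right and rows downward; lengths in m; the calibration is good to about 2 mm. A picture is of the moment at which its call begins.
- ticket.hand_in(): hands the job in, once; it reports no verdict.
Trained networks look in a picture, given as the dict that the camera call returned (one of the last four; its "shot" number tells which), for a name from the list of things; names that differ only in an ending like _2 or _b are one class to them, and where a whole thing is asked for, a point or a joint stands for the part that bears it (a point fixed in the world has none). Each returns a list of dicts, best first, with "p" (0 to 1); they miss things now and then, are a little off and sometimes report something else, mostly with a low value. They report only what shows in the picture. A call takes as long as a camera call. They do not tell look-alikes from the thing itself.
- regions_of(picture, query): "region" (400x640 bool, what is visible of it) and "centre" ([row, column] in pixels, amid what is visible of it).
The state is a dict: "clock": time; "joint_pos": joint angles; "joint_velocities": joint speeds; "tau": joint torques, N m; "position": TCP position; "ee_rot": TCP orientation; "ft_force": force on the tool from outside, world axes, zero at the start; "torque": the same for the moment, N m; "grip_width": opening from 0.0 (shut) to 1.0 (fully open).
Only numpy, scipy, OpenCV 4.12 (cv2) and the standard library are available. Lean on these libraries where they do the work, as an engineer would, in place of code of your own. Each camera call takes 0.05 s, during which the arm holds its last target. There are 200 camera calls.

TASK

Pick up the grey divided tote by its middle wall, turn it end for end so that its orange end lies over the plain end of the blue tote, and set it gently on the blue tote so that all four ribs drop fully into the shallow rim notches and it sits level and locked, not nested. Keep the jars inside upright, do not press on what is in the blue tote, leave the blue tote where it stands and leave everything else on the bench alone.

Things in the scene. Friction and masses are not known exactly. Their poses are not given: they have to be found in the camera images.
- base_tote: Lower tote: open blue plastic stack-and-nest tote with one yellow end and white rim strips, loose, 0.5 to 0.85 kg, contents below 60 mm. Rim 197 x 117 mm, 90 mm high, foot 170 x 90 mm, walls 3.5 mm. Origin: centre of the underside; x along its length to the yellow end, z up; x within 0.4 rad of world +x at the start. The grey tote seated in its notches has its underside 72 mm above this origin.
- divided_tote: Tote to stack: same moulding in grey with one orange end, 0.35 kg plus a 0.09 to 0.23 kg jar loose in its +x half, so heavy at that end. Origin: centre of the underside; x to the orange end, z up. Starts roughly the same way round as the blue tote (x within 0.4 rad of world +x). Same way round it would sink into the blue tote on to its contents (nest); turned end for end it stacks.
- divided_tote_wall (a point): top centre of the grey tote's middle wall, the place to grip: 90 mm above its origin, flush with the rim. The wall crosses the tote: 8 mm thick along x, 98 mm long along y, its upper 36 mm orange; open space either side, nothing taller than 50 mm near it. Pinch along x from above, fingertips about 30 mm below the top.
- divided_tote_rib (a point): foot of one of the grey tote's four orange ribs: at x 58, y 54, z 10 mm from its origin. Ribs are on both long outer walls at x = +58 and -30 mm, 16 mm wide along x, reaching 61 mm out from the middle, from 10 to 36 mm above the underside. The blue tote has the same ribs in yellow.
- base_tote_notch (a point): Nominal floor of a shallow notch: x 30, y 56, z 82 mm from the blue tote's origin. Its white rim strips (both long walls) have shallow notches at x = -58 and +30, 19.6 mm wide, 8 mm deep, and open gaps over deep slots at +58 and -30. Both strips sit together, stiffly, up to 6.5 mm fore or aft of this along x: not reported, feel for it. Play: 2 mm along x, 6 mm along y. Ribs on the rim stand 8 mm high.
- base_tote_end (a point): middle of the yellow end's rim on the blue tote: 96 mm along its x, 90 mm up
- divided_tote_end (a point): middle of the orange end's rim on the grey tote: 96 mm along its x, 90 mm up
- paste_jar: amber glass jar with white lid in the blue tote, 52 mm across, 56 mm tall; origin at the centre of its underside, z up
- pad_jar: white jar in the grey tote, 52 mm across, 44 mm tall; origin at the centre of its underside, z up
- water_glass: greenish glass jar with a metal lid, 72 mm across, 110 mm tall, bystander between and beyond the totes; origin at the centre of its underside
- blue_jar: blue jar with white lid, 68 mm across, 100 mm tall, bystander between the totes, nearer the robot; origin at the centre of its underside
- flat_brush: flat brush, 170 mm long, lying on the bench, bystander; origin under its middle
- spatula: spatula, 190 mm long, lying on the bench, bystander; origin under its middle
- marble_weight: marble weight 90 x 60 x 40 mm, bystander; origin at the centre of its underside
There are look-alikes about, which are no part of the job. Of the things that look like the divided_tote, the larger one is meant.

How it is judged:
By the outcome, as a careful person would: the job done as asked, in the order asked, and still so for the second after the job is handed in, with the robot touching nothing.
It also fails if it takes over 72 s, if anything falls off the work surface, if the arm or the gripper's body presses on something with over 40 N, if the wrist force passes 120 N, or if a joint passes its speed limit or range.

## Working session

There is one attempt and no reset: what is moved stays moved. The work goes in short steps, Python scripts to look and compute and a tool call to move; the robot and the scene stay as the last step left them, time stands still between calls to the robot, and variables do not carry over. Pictures are saved under pics/ and viewed, about 8 in all and at most 12, crops included, and the job is handed in when it is done.

Besides the shell and the picture viewer there is one more tool, called as name(argument=value, ...), one argument or row to a line, values as JSON. step_arm: Moves the arm, as the interface text tells. Its arguments: {"type":"object","properties":{"increments":{"type":"array"},"force":{"type":"number"}},"required":["increments"]}

```bash
mkdir -p pics
cat > h.py <<'E'
import numpy as np, cv2
from workcell import monitor, camera, ticket, regions_of
def cloud(p):
    z=p["range_z"]; r,c=np.mgrid[0:400,0:640]
    P=np.stack([(c-p["cx"])/p["fx"]*z,-(r-p["cy"])/p["fy"]*z,-z,np.ones_like(z)],-1)
    W=P@np.array(p["cam_to_world"]).T
    W=W[...,:3]; W[z==0]=np.nan
    return W
E
python3 - <<'E'
from h import *
np.set_printoptions(precision=4,suppress=True)
o=monitor.get_obs()
for k in o: print(k,o[k])
for n in("top","side"):
    p=camera(n); cv2.imwrite(f"pics/{n}0.png",p["color"][...,::-1]); W=cloud(p)
    np.savez(f"{n}0.npz",W=W,color=p["color"])
    print(n,p.keys(),p["fx"],np.array(p["cam_to_world"]).round(3).tolist())
    for q in["base_tote","divided_tote","divided_tote_wall","base_tote_end","divided_tote_end","pad_jar","paste_jar","water_glass","blue_jar"]:
        for d in regions_of(p,q)[:3]:
            m=d["region"]; print(q,round(d["p"],2),np.round(d["centre"]),m.sum(),np.nanmedian(W[m],0),np.nanmax(W[m][:,2]))
E
```

```text
clock 0.0
joint_pos [-1.3696  0.3329 -0.0647  1.461   0.0216  1.3499 -0.0885]
joint_velocities [-0.0014  0.0012  0.0007  0.0021 -0.001  -0.0013 -0.0005]
tau [ -0.0008 -62.5439   0.0489 -39.1605   0.0163   0.0098  -0.    ]
position [0.1386 0.609  0.2305]
ee_rot [ 0.0784  0.7027 -0.0794  0.7027]
ft_force [-0.5227 -0.5146 -0.0955]
torque [0.0129 0.0267 0.0086]
grip_width 0.9988002627193677
top dict_keys(['color', 'range_z', 'fx', 'fy', 'cx', 'cy', 'cam_to_world', 'shot']) 429.33372865154143 [[-0.009, 0.999, -0.036, 0.474], [-1.0, -0.009, -0.0, 0.074], [-0.001, 0.036, 0.999, 1.259], [0.0, 0.0, 0.0, 1.0]]
base_tote 0.94 [191. 423.] 2680 [ 0.546  -0.2483  0.028 ] 0.09692900933240622
base_tote 0.68 [176. 239.] 2834 [0.5792 0.2774 0.02  ] 0.0966796431819692
divided_tote 0.87 [206. 168.] 1361 [0.5068 0.4806 0.0172] 0.0658029819471666
divided_tote 0.58 [176. 240.] 2945 [0.5811 0.2771 0.0209] 0.0966796431819692
divided_tote_wall 0.89 [206. 168.] 1249 [0.5071 0.4798 0.0142] 0.06548529575571016
divided_tote_wall 0.57 [177. 240.] 3013 [0.5813 0.2768 0.0194] 0.0966796431819692
base_tote_end 0.86 [1
[... 1219 characters left out ...]
_end 0.84 [252. 399.] 3264 [ 0.5555 -0.2237  0.0468] 0.09400794379855171
base_tote_end 0.29 [160. 311.] 55 [0.6246 0.2538 0.047 ] 0.05098837752953311
divided_tote_end 0.8 [168. 294.] 2139 [0.5823 0.2498 0.0509] 0.09591787494846593
divided_tote_end 0.77 [152. 243.] 899 [0.5041 0.4722 0.0334] 0.0635225882106859
divided_tote_end 0.39 [346. 347.] 464 [ 0.2655 -0.3193  0.0064] 0.014664640525846817
paste_jar 0.66 [250. 415.] 347 [ 0.5734 -0.2397  0.0567] 0.06302913872108651
water_glass 0.96 [187. 371.] 832 [0.6645 0.0018 0.0793] 0.11594352209556802
water_glass 0.3 [215. 207.] 249 [0.2528 0.2891 0.0072] 0.013380017413049172
blue_jar 0.75 [230. 316.] 854 [ 0.4205 -0.0166  0.0775] 0.10490176231167625
```

View pics/top0.png

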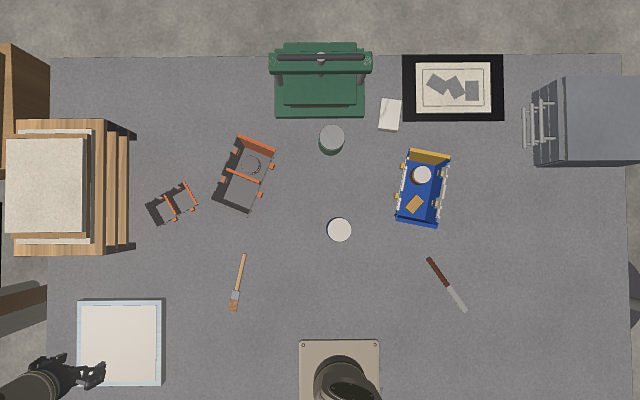

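View pics/side0.png

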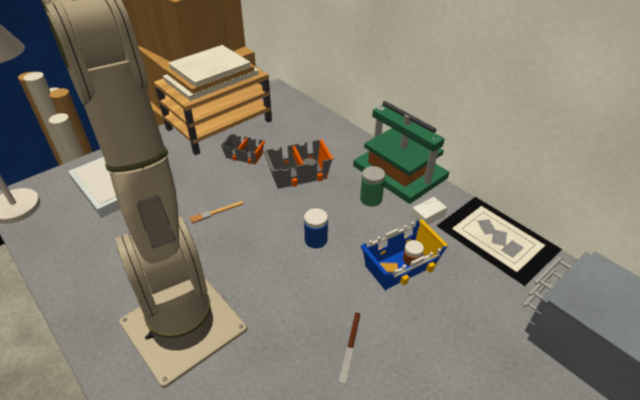

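The top view shows the grey tote (orange end up) at about row 175, col 243, its smaller look-alike at (203,172), the blue tote at (188,422) and the bystanders between them. In the side view the grey tote is at (163,300) and the blue one at (255,403).

```bash
cat > fit.py <<'E'
from h import *
from scipy.optimize import least_squares
def rim(W,c,r=0.14,zlo=0.080,zhi=0.104):
    m=(np.hypot(W[...,0]-c[0],W[...,1]-c[1])<r)&(W[...,2]>zlo)&(W[...,2]<zhi); return m
def fitrect(P,p0,hx=.0975,hy=.0575):
    # P: Nx2; distance to the rectangle mid-wall line
    def res(p):
        c,s=np.cos(p[2]),np.sin(p[2]); d=P-p[:2]; l=np.c_[d@[c,s],d@[-s,c]]
        q=np.abs(l)-[hx-.00175,hy-.00175]
        sd=np.hypot(*np.maximum(q,0).T)+np.minimum(q.max(1),0)
        wall=np.abs(l[:,0]); return np.minimum(np.abs(sd),.02)*np.sign(sd)
    return least_squares(res,p0,loss="soft_l1",f_scale=.003)
E
python3 - <<'E'
from fit import *
np.set_printoptions(precision=4,suppress=True)
for n in("top","side"):
    D=np.load(f"{n}0.npz"); W=D["W"];C=D["color"].astype(int)
    ben=W[(np.abs(W[...,0]-.55)<.1)&(np.abs(W[...,1]-.12)<.03)][:,2]; print(n,"bench z",np.nanmedian(ben))
    for nm,c in(("grey",(.582,.27)),("blue",(.55,-.245))):
        m=rim(W,c); P=W[m][:,:2]
        R=cv2.minAreaRect((P*1000).astype(np.float32)); print(nm,len(P),"minrect",R, "z",np.percentile(W[m][:,2],[50,90]))
        for a in(-.3,0.,.3):
            f=fitrect(P,[R[0][0]/1000,R[0][1]/1000,a]); print("  ",f.x,f.cost*1e4)
# picture: crops enlarged
t=cv2.imread("pics/top0.png"); s=cv2.imread("pics/side0.png")
f=lambda i,r,c:cv2.resize(i[r:r+110,c:c+120],None,fx=3.3,fy=2.7,interpolation=cv2.INTER_CUBIC)
cv2.imwrite("pics/crop0.png",np.vstack([np.hstack([f(t,120,190),f(t,130,365)]),np.hstack([f(s,110,240),f(s,200,345)])]))
E
```

```text
top bench z 5.893594674388769e-05
grey 624 minrect ((585.4281616210938, 263.913330078125), (117.34378051757812, 205.18429565429688), 67.32286834716797) z [0.0896 0.0925]
   [ 0.5849  0.2632 -0.3999] 65.15880425582726
   [ 0.5849  0.2632 -0.3999] 65.15880425582738
   [ 0.5849  0.2632 -0.3999] 65.15880425582628
blue 559 minrect ((546.599365234375, -229.93077087402344), (120.32215881347656, 205.29177856445312), 78.25736999511719) z [0.0888 0.0922]
   [ 0.5462 -0.2289 -0.2069] 17.53670811323744
   [ 0.5462 -0.2289 -0.2069] 17.536708113216193
   [ 0.5462 -0.2289 -0.2069] 17.536708113256907
side bench z -0.0009625893562528187
grey 439 minrect ((583.6323852539062, 261.2754211425781), (125.93187713623047, 205.58558654785156), 66.7197036743164) z [0.0871 0.0908]
   [ 0.5827  0.2613 -0.3963] 44.899758422306746
   [ 0.5827  0.2613 -0.3963] 44.89975842231414
   [ 0.5827  0.2613 -0.3963] 44.89975842236694
blue 649 minrect ((545.9688110351562, -230.16378784179688), (122.86131286621094, 208.8031463623047), 78.3302230834961) z [0.0874 0.0907]
   [ 0.5436 -0.2316 -0.2044] 23.854933933725537
   [ 0.5436 -0.2316 -0.2044] 23.854933933838495
   [ 0.5436 -0.2316 -0.2044] 23.85493393379398
```

View pics/crop0.png

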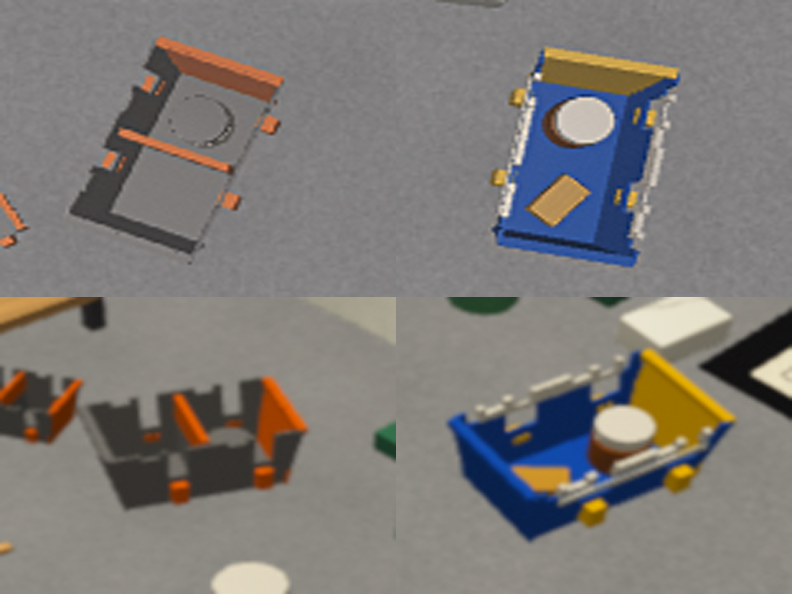

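The crops show orange end +x and shallow and deep rim gaps. The two cameras agree within about 2 mm: grey at (0.584, 0.262), yaw -0.40; blue at (0.546, -0.230), yaw -0.206. I will grip with the jaws turned +1.39 and place with a turn of -2.95, which keeps the last joint within its range.

step_arm(
  increments=[
    [0.06,0.025,-0.0195,0,0.078],
    [0.06,0.025,-0.0195,0,0.078],
    [0.06,0.025,-0.0195,0,0.078],
    [0.06,0.025,-0.0195,0,0.078],
    [0.06,0.025,-0.0195,0,0.078],
    [0.06,0.025,-0.0195,0,0.078],
    [0.06,0.025,-0.0195,0,0.078],
    [0.06,0.025,-0.0195,0,0.078],
    [0.06,0.025,-0.0195,0,0.078],
    [0.06,0.025,-0.0195,0,0.078],
    [0.06,0.025,-0.0195,0,0.078],
    [0.06,0.025,-0.0195,0,0.078],
  ],
)

```text
clock: 2.0
position: [0.4398, 0.3743, 0.2315]
ee_rot: [-0.248, 0.662, 0.248, 0.662]
ft_force: [-0.3, -0.1, 0.2]
grip_width: 0.7
```

step_arm(
  increments=[
    [0.06,0.024,-0.019,0,0.076],
    [0.06,0.024,-0.019,0,0.076],
    [0.06,0.024,-0.019,0,0.076],
    [0.06,0.024,-0.019,0,0.076],
    [0.06,0.024,-0.019,0,0.076],
    [0.06,0.024,-0.019,0,0.076],
    [0.06,0,0,0,0],
    [0.06,0,0,0,0],
  ],
)

```text
clock: 2.67
position: [0.5839, 0.2595, 0.231]
ee_rot: [-0.389, 0.591, 0.389, 0.59]
ft_force: [0.5, 0.3, -0.4]
grip_width: 0.698
```

step_arm(
  increments=[
    [0.06,0,0.002,-0.019,0.005],
    [0.06,0,0,-0.019,0],
    [0.06,0,0,-0.019,0],
    [0.06,0,0,-0.019,0],
    [0.06,0,0,-0.019,0],
    [0.06,0,0,-0.019,0],
    [0.06,0,0,-0.019,0],
    [0.06,0,0,-0.019,0],
    [0.06,0,0,-0.01,0],
    [0.06,0,0,-0.008,0],
    [0.06,0,0,0,0],
  ],
  force=60,
)

```text
clock: 3.58
position: [0.5815, 0.2639, 0.0601]
ee_rot: [-0.391, 0.59, 0.392, 0.588]
ft_force: [-0.2, 0.3, 0.8]
grip_width: 0.708
```

step_arm(
  increments=[
    [0.03,0,0,0,0],
    [0.03,0,0,0,0],
    [0.02,0,0,0,0],
    [0.015,0,0,0,0],
    [0.01,0,0,0,0],
    [0.005,0,0,0,0],
    [0,0,0,0,0],
    [0,0,0,0,0],
    [0,0,0,0,0],
    [0,0,0,0,0],
  ],
  force=60,
)

```text
clock: 4.42
position: [0.5836, 0.2634, 0.0623]
ee_rot: [-0.391, 0.588, 0.391, 0.59]
ft_force: [-0.0, -0.8, 7.2]
grip_width: 0.08
```

step_arm(
  increments=[
    [0,0,0,0.004,0],
    [0,0,0,0.008,0],
    [0,0,0,0.012,0],
    [0,0,0,0.02,0],
    [0,0,0,0.025,0],
    [0,0,0,0.025,0],
    [0,0,0,0.025,0],
    [0,0,0,0.025,0],
    [0,0,0,0.025,0],
    [0,0,0,0.015,0],
    [0,0,0,0.008,0],
    [0,0,0,0,0],
  ],
  force=80,
)

```text
clock: 5.42
position: [0.5831, 0.2637, 0.2557]
ee_rot: [-0.391, 0.588, 0.391, 0.59]
ft_force: [-0.3, 1.1, -5.5]
grip_width: 0.079
```

Run:
```python
from fit import *
np.set_printoptions(precision=4,suppress=True)
o=monitor.get_obs();print(o["position"],o["ee_rot"],o["ft_force"],o["torque"],o["joint_pos"])
for n in("top","side"):
    p=camera(n); cv2.imwrite(f"pics/{n}1.png",p["color"][...,::-1]); W=cloud(p); np.savez(f"{n}1.npz",W=W,color=p["color"])
    for q in["divided_tote","pad_jar"]:
        for d in regions_of(p,q)[:2]:
            m=d["region"]; print(n,q,round(d["p"],2),np.round(d["centre"]),m.sum(),np.nanmedian(W[m],0),np.nanmin(W[m][:,2]))
a=cv2.imread("pics/top1.png")[90:290,130:330];b=cv2.imread("pics/side1.png")[20:220,200:400]
cv2.imwrite("pics/lift.png",cv2.resize(np.hstack([a,b]),None,fx=2,fy=2,interpolation=cv2.INTER_CUBIC))
```

```text
[0.5831 0.2637 0.2557] [-0.3914  0.5878  0.3914  0.5899] [-0.2957  1.1323 -5.5247] [-0.0236  0.0149 -0.0039] [-0.5847  0.3495  0.1174  1.3913 -0.041   1.4001  2.2765]
top divided_tote 0.88 [212. 161.] 788 [0.4924 0.5097 0.0252] -0.008108540977476375
top divided_tote 0.64 [142. 246.] 1436 [0.6504 0.2275 0.2292] -0.007179622566122257
top pad_jar 0.59 [156. 243.] 291 [0.6139 0.2368 0.2402] 0.19147816521250283
top pad_jar 0.28 [136. 247.] 1434 [0.6509 0.2275 0.2293] -0.00560421854774118
side divided_tote 0.84 [151. 241.] 901 [0.502  0.4722 0.0344] -0.003814751373404146
side divided_tote 0.8 [116. 296.] 2356 [0.5723 0.2421 0.2375] -0.004278284269121135
side pad_jar 0.59 [212. 429.] 671 [ 0.7517 -0.1619  0.0366] -0.004066373757903197
side pad_jar 0.17 [255. 401.] 3101 [ 0.5547 -0.2261  0.0476] -0.004551029065452239
```

View pics/lift.png

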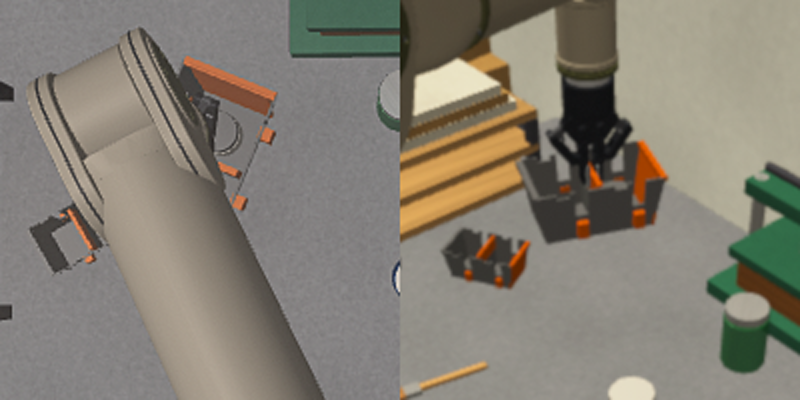

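Tote lifted upright, about 0.56 kg, jar upright inside (top view at about row 156, col 243).

step_arm(
  increments=[
    [0,-0.003,-0.006,0,-0.04],
    [0,-0.005,-0.012,0,-0.08],
    [0,-0.005,-0.017,0,-0.1],
    [0,-0.005,-0.017,0,-0.1],
    [0,-0.005,-0.017,0,-0.1],
    [0,-0.005,-0.017,0,-0.1],
    [0,-0.005,-0.017,0,-0.1],
    [0,-0.005,-0.017,0,-0.1],
    [0,-0.005,-0.017,0,-0.1],
    [0,-0.005,-0.017,0,-0.1],
    [0,-0.005,-0.017,0,-0.1],
    [0,-0.005,-0.017,0,-0.1],
  ],
)

```text
clock: 6.72
position: [0.5241, 0.0746, 0.2528]
ee_rot: [-0.017, 0.707, 0.017, 0.707]
ft_force: [0.1, 0.7, -4.1]
grip_width: 0.08
```

step_arm(
  increments=[
    [0,0,-0.017,0,-0.1],
    [0,0,-0.017,0,-0.1],
    [0,0,-0.017,0,-0.1],
    [0,0,-0.017,0,-0.1],
    [0,0,-0.017,0,-0.1],
    [0,0,-0.017,0,-0.1],
    [0,0,-0.017,0,-0.1],
    [0,0,-0.017,0,-0.1],
    [0,0,-0.017,0,-0.1],
    [0,0,-0.017,0,-0.1],
    [0,0,-0.017,0,-0.1],
    [0,0,-0.017,0,-0.1],
  ],
)

```text
clock: 7.72
position: [0.5244, -0.1294, 0.2529]
ee_rot: [0.385, 0.593, -0.385, 0.593]
ft_force: [-0.1, -0.2, -4.4]
grip_width: 0.078
```

step_arm(
  increments=[
    [0,0.002,-0.017,0,-0.1],
    [0,0.003,-0.017,0,-0.1],
    [0,0.003,-0.017,0,-0.1],
    [0,0.003,-0.017,0,-0.1],
    [0,0.003,-0.015,0,-0.1],
    [0,0.003,-0.011,0,-0.08],
    [0,0.002,-0.006,0,-0.04],
    [0,0.001,-0.002,0,-0.01],
    [0,0,0,0,0],
    [0,0,0,0,0],
  ],
)

```text
clock: 8.55
position: [0.5447, -0.23, 0.253]
ee_rot: [-0.548, -0.447, 0.548, -0.446]
ft_force: [0.5, 0.7, -4.8]
grip_width: 0.079
```

Run:
```python
from fit import *
np.set_printoptions(precision=4,suppress=True)
from scipy.spatial.transform import Rotation as Ro
o=monitor.get_obs();R=Ro.from_quat(o["ee_rot"]).as_matrix();print(o["clock"],o["position"],"yaw",np.arctan2(R[1,1],R[0,1]),R[:,0],o["ft_force"],o["torque"],o["joint_pos"])
zt=o["position"][2]
p=camera("side"); cv2.imwrite("pics/side2.png",p["color"][...,::-1]); W=cloud(p); np.savez("side2.npz",W=W,color=p["color"])
q=camera("top"); cv2.imwrite("pics/top2.png",q["color"][...,::-1]); np.savez("top2.npz",W=cloud(q),color=q["color"])
a=cv2.imread("pics/side2.png")[100:300,280:500];b=cv2.imread("pics/top2.png")[90:290,320:540]
cv2.imwrite("pics/over.png",cv2.resize(np.hstack([a,b]),None,fx=1.8,fy=1.8,interpolation=cv2.INTER_CUBIC))
```

```text
8.55 [ 0.5447 -0.23    0.253 ] yaw -0.2040449117656795 [-0.0005  0.0004 -1.    ] [ 0.4873  0.709  -4.7772] [-0.0175 -0.0843 -0.0275] [-0.2321  0.2801  0.6822  1.5541 -0.1789  1.3715  0.2626]
```

View pics/over.png

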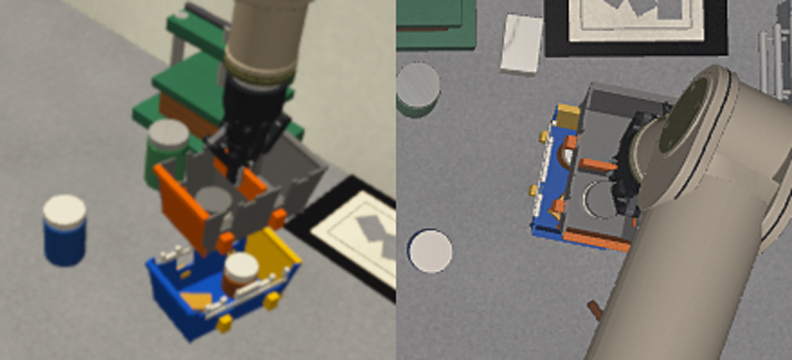

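Grey tote hangs level above the blue one, orange end over the plain end. Now I estimate the strip offset from the images, to start the feeling near the right spot.

Run:
```python
from fit import *
np.set_printoptions(precision=4,suppress=True,linewidth=200)
D=np.load("side2.npz");W=D["W"]
m=rim(W,(.545,-.23),zlo=.268,zhi=.296); P=W[m]; c,s=np.cos(-.205),np.sin(-.205)
d=P[:,:2]-[.5447,-.23]; l=np.c_[d@[c,s],d@[-s,c]]
k=~((np.abs(l[:,0])<.075)&(np.abs(l[:,1])<.045)); f=fitrect(P[k][:,:2],[.5447,-.23,-.205]); print("grey in hand (side)",k.sum(),f.x,f.cost*1e4)
# tilt: plane fit
A=np.c_[l[k],np.ones(k.sum())];print("tilt x,y, z",np.linalg.lstsq(A,P[k][:,2],rcond=None)[0])
for n,b in(("top0",(.5462,-.2289)),("side0",(.5436,-.2316)),("side2",(.5436,-.2316))):
    D=np.load(n+".npz");W=D["W"];C=D["color"].astype(int)
    sat=C.max(-1)-C.min(-1); d=W[...,:2]-b; lx=d@[c,s];ly=d@[-s,c]
    w=(sat<45)&(C.min(-1)>105)&(np.abs(lx)<.1)&(np.abs(np.abs(ly)-.057)<.012)&(W[...,2]>.06)&(W[...,2]<.105)
    for sg in(1,-1):
        k=w&(sg*ly>0); x=lx[k]*1000; z=W[...,2][k]*1000
        e=np.arange(-100,101,4); i=np.digitize(x,e)
        print(n,sg,k.sum(),"medy",np.median(ly[k])); print(" ".join(f"{e[j-1]+2}:{int((i==j).sum())}/{z[i==j].max() if (i==j).any() else 0:.0f}" for j in range(1,len(e))))
s0=cv2.imread("pics/side0.png")[205:295,355:455]; cv2.imwrite("pics/strip.png",cv2.resize(s0,None,fx=7,fy=6,interpolation=cv2.INTER_CUBIC))
```

```text
grey in hand (side) 708 [ 0.5411 -0.2319 -0.202 ] 25.710532258585623
tilt x,y, z [-0.0048  0.0012  0.2765]
top0 1 152 medy 0.057017287387478875
-98:0/0 -94:0/0 -90:0/0 -86:0/0 -82:0/0 -78:0/0 -74:1/78 -70:5/95 -66:6/91 -62:4/84 -58:6/84 -54:5/86 -50:6/83 -46:5/92 -42:4/90 -38:2/87 -34:1/71 -30:1/73 -26:1/74 -22:2/75 -18:4/89 -14:4/92 -10:7/92 -6:4/91 -2:7/92 2:4/90 6:6/94 10:6/91 14:6/91 18:5/90 22:4/94 26:5/80 30:6/84 34:4/84 38:5/81 42:6/92 46:4/92 50:1/71 54:2/75 58:0/0 62:2/71 66:1/72 70:7/92 74:3/91 78:0/0 82:0/0 86:0/0 90:0/0 94:0/0 98:0/0
top0 -1 186 medy -0.055071786142566734
-98:0/0 -94:0/0 -90:0/0 -86:0/0 -82:0/0 -78:0/0 -74:2/88 -70:7/93 -66:5/87 -62:4/85 -58:7/86 -54:3/79 -50:6/84 -46:5/89 -42:8/91 -38:2/88 -34:2/73 -30:2/68 -26:3/74 -22:1/68 -18:7/90 -14:8/92 -10:6/91 -6:5/96 -2:9/93 2:6/91 6:7/89 10:5/91 14:9/88 18:4/92 22:3/93 26:6/85 30:4/83 34:6/83 38:4/83 42:10/91 46:4/90 50:2/87 54:2/72 58:3/74 62:3/69 66:1/74 70:9/94 74:5/91 78:0/0 82:0/0 86:0/0 90:0/0 94:0/0 98:1/86
side0 1 124 medy 0.05710917447845787
-98:1/81 -94:0/0 -90:0/0 -86:0/0 -82:0/0 -78:0/0 -74:1/90 -70
[... 969 characters left out ...]
88 -34:1/85 -30:4/72 -26:3/72 -22:4/72 -18:7/81 -14:2/69 -10:0/0 -6:0/0 -2:0/0 2:0/0 6:0/0 10:0/0 14:0/0 18:0/0 22:0/0 26:0/0 30:0/0 34:0/0 38:0/0 42:0/0 46:0/0 50:0/0 54:0/0 58:0/0 62:0/0 66:0/0 70:0/0 74:0/0 78:0/0 82:0/0 86:0/0 90:0/0 94:0/0 98:0/0
side2 -1 208 medy -0.05668384657312173
-98:0/0 -94:0/0 -90:0/0 -86:0/0 -82:0/0 -78:0/0 -74:0/0 -70:7/92 -66:6/86 -62:7/85 -58:3/80 -54:10/82 -50:6/81 -46:10/90 -42:11/89 -38:7/91 -34:2/71 -30:3/78 -26:0/0 -22:2/70 -18:5/90 -14:7/89 -10:6/89 -6:7/91 -2:10/90 2:8/90 6:8/94 10:7/89 14:5/90 18:8/90 22:7/88 26:6/83 30:6/82 34:6/83 38:7/83 42:7/90 46:7/91 50:0/0 54:1/70 58:2/70 62:0/0 66:0/0 70:4/92 74:5/86 78:3/88 82:0/0 86:0/0 90:0/0 94:2/94 98:0/0
```

View pics/strip.png

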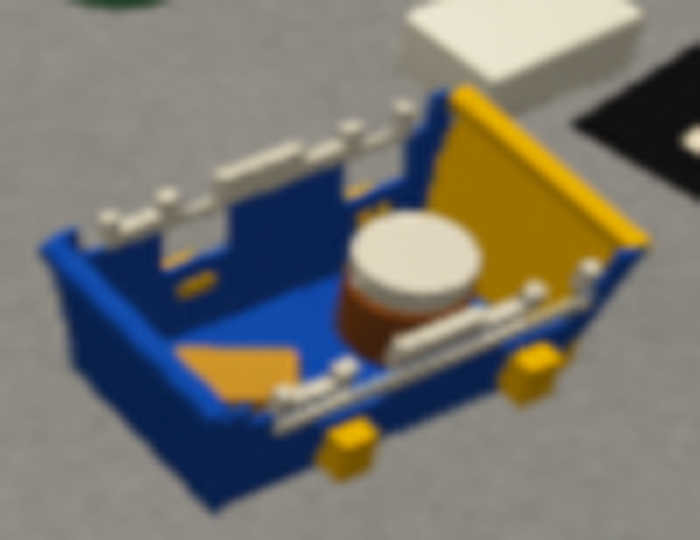

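The strip profile in both cameras puts the notch pattern about +2 mm along blue x: the solid block spans -20 to 24 mm, and the shallow notches are centred near -56 and +32. Aiming for TCP about (0.548, -0.230), then feeling for it.

step_arm(
  increments=[
    [0,0.0033,0,-0.01,0],
    [0,0,0,-0.015,0],
    [0,0,0,-0.015,0],
    [0,0,0,-0.015,0],
    [0,0,0,-0.015,0],
    [0,0,0,-0.012,0],
    [0,0,0,-0.01,0],
    [0,0,0,-0.008,0],
    [0,0,0,-0.005,0],
    [0,0,0,0,0],
    [0,0,0,0,0],
    [0,0,0,0,0],
  ],
)

```text
clock: 9.65
position: [0.5484, -0.2308, 0.1491]
ee_rot: [0.549, 0.446, -0.549, 0.446]
ft_force: [-0.5, -0.1, -4.2]
grip_width: 0.079
```

step_arm(
  increments=[
    [0,0,0,-0.001,0],
    [0,0,0,-0.001,0],
    [0,0,0,0,0],
  ],
)

```text
clock: 9.9
position: [0.548, -0.2305, 0.1464]
ee_rot: [0.549, 0.446, -0.549, 0.446]
ft_force: [-0.1, 0.4, -4.4]
grip_width: 0.079
```

step_arm(
  increments=[
    [0,0,0,-0.001,0],
    [0,0,0,-0.001,0],
    [0,0,0,0,0],
  ],
)

```text
clock: 10.15
position: [0.5479, -0.2305, 0.1441]
ee_rot: [-0.549, -0.446, 0.549, -0.446]
ft_force: [-0.3, 0.4, -5.3]
grip_width: 0.076
```

step_arm(
  increments=[
    [0,0,0,-0.001,0],
    [0,0,0,0,0],
    [0,0,0,0,0],
  ],
)

```text
clock: 10.4
position: [0.548, -0.2305, 0.1433]
ee_rot: [-0.549, -0.446, 0.549, -0.446]
ft_force: [-0.2, 0.4, -3.6]
grip_width: 0.074
```

step_arm(
  increments=[
    [0,0,0,-0.001,0],
    [0,0,0,0,0],
    [0,0,0,0,0],
  ],
)

```text
clock: 10.65
position: [0.548, -0.2306, 0.1423]
ee_rot: [0.549, 0.446, -0.549, 0.446]
ft_force: [-1.0, 0.1, -4.5]
grip_width: 0.08
```

step_arm(
  increments=[
    [0,0,0,-0.001,0],
    [0,0,0,0,0],
    [0,0,0,0,0],
  ],
)

```text
clock: 10.9
position: [0.5479, -0.2306, 0.1413]
ee_rot: [-0.549, -0.446, 0.549, -0.446]
ft_force: [0.6, 0.8, -2.9]
grip_width: 0.079
```

step_arm(
  increments=[
    [0,0,0,-0.001,0],
    [0,0,0,0,0],
    [0,0,0,0,0],
  ],
)

```text
clock: 11.15
position: [0.5479, -0.2306, 0.1403]
ee_rot: [-0.549, -0.446, 0.549, -0.446]
ft_force: [-0.1, 0.0, -4.3]
grip_width: 0.082
```

step_arm(
  increments=[
    [0,0,0,-0.001,0],
    [0,0,0,0,0],
    [0,0,0,0,0],
  ],
)

```text
clock: 11.4
position: [0.5479, -0.2306, 0.1393]
ee_rot: [-0.549, -0.446, 0.549, -0.446]
ft_force: [-0.4, 0.2, -4.8]
grip_width: 0.081
```

step_arm(
  increments=[
    [0,0,0,-0.001,0],
    [0,0,0,0,0],
    [0,0,0,0,0],
  ],
)

```text
clock: 11.65
position: [0.548, -0.2305, 0.1383]
ee_rot: [0.549, 0.446, -0.549, 0.446]
ft_force: [0.1, 0.5, -4.4]
grip_width: 0.08
```

step_arm(
  increments=[
    [0,0,0,-0.001,0],
    [0,0,0,0,0],
    [0,0,0,0,0],
  ],
)

```text
clock: 11.9
position: [0.548, -0.2305, 0.1372]
ee_rot: [-0.549, -0.446, 0.549, -0.446]
ft_force: [-0.2, 0.0, -4.2]
grip_width: 0.077
```

step_arm(
  increments=[
    [0,0,0,-0.001,0],
    [0,0,0,0,0],
    [0,0,0,0,0],
  ],
)

```text
clock: 12.15
position: [0.548, -0.2305, 0.1363]
ee_rot: [0.549, 0.446, -0.549, 0.446]
ft_force: [-0.1, 0.3, -4.0]
grip_width: 0.082
```

step_arm(
  increments=[
    [0,0,0,-0.001,0],
    [0,0,0,0,0],
    [0,0,0,0,0],
  ],
)

```text
clock: 12.4
position: [0.548, -0.2306, 0.1353]
ee_rot: [0.549, 0.446, -0.549, 0.446]
ft_force: [-0.1, 0.2, -3.7]
grip_width: 0.074
```

step_arm(
  increments=[
    [0,0,0,-0.001,0],
    [0,0,0,0,0],
    [0,0,0,0,0],
  ],
)

```text
clock: 12.65
position: [0.5482, -0.2306, 0.1347]
ee_rot: [0.549, 0.446, -0.549, 0.446]
ft_force: [-1.5, -0.5, -0.4]
grip_width: 0.073
```

step_arm(
  increments=[
    [0,0,0,-0.001,0],
    [0,0,0,0,0],
    [0,0,0,0,0],
  ],
)

```text
clock: 12.9
position: [0.5484, -0.2307, 0.1345]
ee_rot: [0.549, 0.446, -0.548, 0.446]
ft_force: [-4.0, 1.6, 8.7]
grip_width: 0.077
```

```bash
cat > chk.py <<'E'
from fit import *
import sys
np.set_printoptions(precision=4,suppress=True)
o=monitor.get_obs();print(o["clock"],o["position"],o["ft_force"],o["torque"])
n=sys.argv[1]; c,s=np.cos(-.205),np.sin(-.205)
for v in("side","top"):
    p=camera(v); cv2.imwrite(f"pics/{v}{n}.png",p["color"][...,::-1]); W=cloud(p)
    P=W[rim(W,(.546,-.23),zlo=.15,zhi=.176)]; d=P[:,:2]-[.5465,-.23]; l=np.c_[d@[c,s],d@[-s,c]]
    k=~((np.abs(l[:,0])<.075)&(np.abs(l[:,1])<.045))&(np.abs(l[:,0])<.105)&(np.abs(l[:,1])<.066)
    f=fitrect(P[k][:,:2],[.5465,-.23,-.205]); print(v,"grey",k.sum(),f.x,f.cost*1e4)
    # level: top edge per end
    for nm,q in(("orange -x",l[:,0]<-.085),("plain +x",l[:,0]>.085),("+y",l[:,1]>.05),("-y",l[:,1]<-.05)):
        q=q&k; print("  ",nm,q.sum(),np.percentile(P[q][:,2],[50,80,95]) if q.sum()>5 else "")
    B=W[rim(W,(.546,-.23),zlo=.083,zhi=.1)]; d=B[:,:2]-[.5465,-.23]; l=np.c_[d@[c,s],d@[-s,c]]
    print("  blue top pts",len(B), "yellow end x",np.percentile(l[l[:,0]>.08][:,0],[5,50,95]) if (l[:,0]>.08).sum()>5 else "")
a=cv2.imread(f"pics/side{n}.png")[120:300,330:480];b=cv2.imread(f"pics/top{n}.png")[120:300,340:490]
cv2.imwrite(f"pics/c{n}.png",cv2.resize(np.hstack([a,b]),None,fx=2.6,fy=2.6,interpolation=cv2.INTER_CUBIC))
E
python3 chk.py 3
```

```text
12.9 [ 0.5484 -0.2307  0.1345] [-3.9979  1.5938  8.6739] [0.3903 0.9237 0.0067]
side grey 586 [ 0.5448 -0.2324 -0.2022] 22.203629922825698
   orange -x 220 [0.1603 0.162  0.1638]
   plain +x 161 [0.1592 0.1618 0.1635]
   +y 65 [0.1554 0.16   0.1625]
   -y 194 [0.158  0.1612 0.1629]
  blue top pts 736 yellow end x [0.0821 0.0861 0.0983]
top grey 396 [ 0.5478 -0.2305 -0.2033] 14.01891232280551
   orange -x 114 [0.1619 0.1635 0.1656]
   plain +x 190 [0.1614 0.1628 0.1647]
   +y 120 [0.1608 0.1629 0.1642]
   -y 0 
  blue top pts 292 yellow end x [0.0845 0.0863 0.0999]
```

View pics/c3.png

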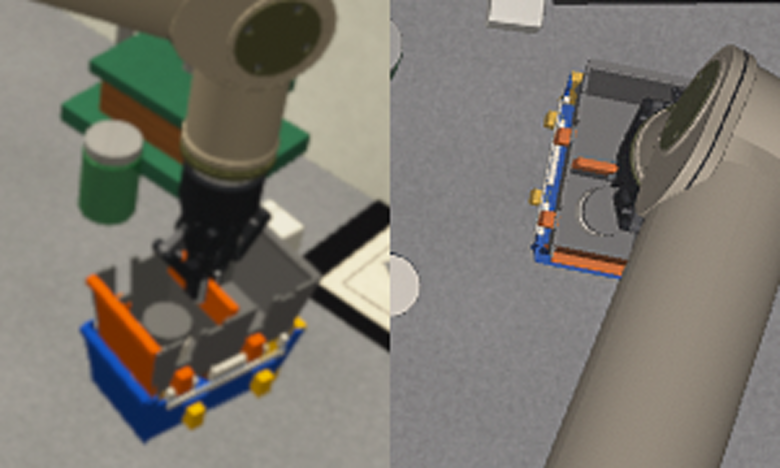

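Ribs sit in the shallow notches, and the rim reads 0.162 m at both ends against 0.162 expected when seated. Relaxing the push, then opening.

step_arm(
  increments=[
    [0,-0.0005,0,0.001,0],
    [0,0,0,0.0005,0],
    [0,0,0,0,0],
  ],
)

```text
clock: 13.25
position: [0.5475, -0.2305, 0.1347]
ee_rot: [-0.549, -0.446, 0.549, -0.446]
ft_force: [0.1, 0.6, -0.4]
grip_width: 0.077
```

step_arm(
  increments=[
    [0.012,0,0,0,0],
    [0.016,0,0,0,0],
    [0.02,0,0,0,0],
    [0.03,0,0,0,0],
    [0.04,0,0,0,0],
    [0.05,0,0,0,0],
    [0.05,0,0,0,0],
    [0.05,0,0,0,0],
  ],
)

```text
clock: 13.92
position: [0.5475, -0.2306, 0.1349]
ee_rot: [0.549, 0.446, -0.549, 0.446]
ft_force: [0.4, -0.2, 0.5]
grip_width: 0.583
```

step_arm(
  increments=[
    [0.05,0,0,0.005,0],
    [0.05,0,0,0.01,0],
    [0.05,0,0,0.02,0],
    [0.05,0,0,0.025,0],
    [0.05,0,0,0.025,0],
    [0.05,0,0,0.025,0],
    [0.05,0,0,0.02,0],
    [0.05,0,0,0.01,0],
    [0.05,0,0,0,0],
  ],
)

```text
clock: 14.67
position: [0.5483, -0.2312, 0.2777]
ee_rot: [0.55, 0.445, -0.548, 0.447]
ft_force: [-0.0, -0.3, -0.0]
grip_width: 0.585
```

```bash
python3 chk.py 4
```

```text
14.6667 [ 0.5483 -0.2312  0.2777] [-0.0245 -0.3381 -0.0201] [ 0.0091 -0.051   0.0186]
side grey 760 [ 0.5442 -0.2324 -0.2063] 27.91276163593814
   orange -x 224 [0.1603 0.1621 0.1637]
   plain +x 229 [0.1593 0.1615 0.1633]
   +y 178 [0.1574 0.161  0.1629]
   -y 191 [0.1582 0.1612 0.1634]
  blue top pts 761 yellow end x [0.0817 0.0854 0.0987]
top grey 491 [ 0.5465 -0.2303 -0.2086] 16.632219684484774
   orange -x 196 [0.1617 0.1636 0.1651]
   plain +x 179 [0.1613 0.1634 0.1651]
   +y 116 [0.1608 0.1634 0.1651]
   -y 45 [0.1598 0.1624 0.1633]
  blue top pts 448 yellow end x [0.0833 0.0852 0.0986]
```

View pics/c4.png

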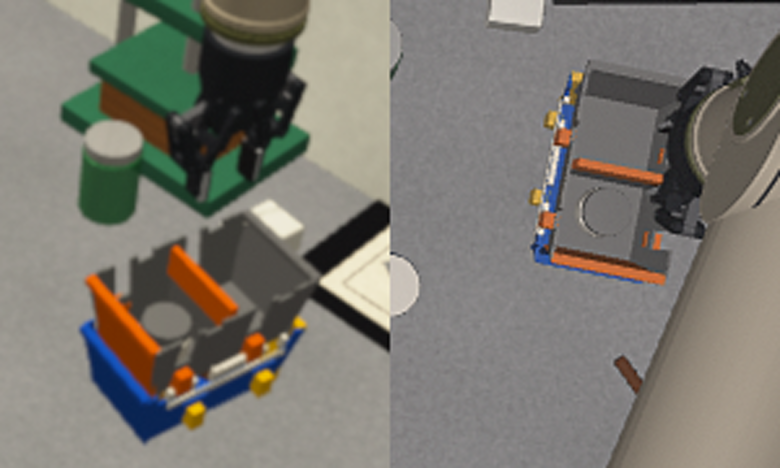

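The grey tote sits level: both ends and both sides read 0.161–0.164 m, and the jar is upright. One last check that the blue tote has not moved, by comparing its yellow ribs before and after, then I hand in.

Run:
```python
from h import *
for n in("0","4"):
    h=cv2.cvtColor(cv2.imread(f"pics/side{n}.png"),cv2.COLOR_BGR2HSV)
    m=cv2.inRange(h,(18,150,110),(32,255,255)); m[:255]=0; m[:,:385]=0
    k,_,st,c=cv2.connectedComponentsWithStats(m[:, :460])
    print(n,[(st[i,4],c[i].round(1).tolist()) for i in range(1,k) if st[i,4]>15])
ticket.hand_in(); print(monitor.get_obs()["clock"])
```

```text
0 [(np.int32(63), [430.7, 266.5]), (np.int32(78), [390.3, 266.9]), (np.int32(58), [404.5, 279.3])]
4 [(np.int32(65), [430.5, 266.5]), (np.int32(59), [404.4, 279.4])]
the job is handed in; nothing more can be done
the job is handed in; nothing more can be done
```

The grey tote is stacked on the blue tote, turned end for end so its orange end lies over the plain end, and the job is handed in at about 15 s of the 72 s allowed.

I gripped it by the middle wall and carried it above the bystanders. It went down in 1 mm steps, after the images suggested the notch strips were about 2 mm forward.

**Seating:** first contact came at about the fully seated height, so I did not have to hunt for the notches. Pressing down took at most about 14 N, which I relaxed before opening the fingers.

**Level:** after release, the rim read 0.161–0.164 m at both ends and both sides (162 mm expected when locked, 170 mm if standing on the rim). The visible ribs sit in the shallow notches, and the white jar is upright.

**Blue tote:** its visible yellow ribs are within 0.2 pixel of where they started.

**Clear of the robot:** the gripper was raised clear and the wrist force was close to zero.

The two cameras differ by about 2 mm in absolute position, within their stated calibration. The ribs on the far side (-y) were only partly in view at the end, so that side rests on the rim height. I did not measure the bystanders again.

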